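# Tip the nail-tip press shut and press the tip on

### The job

Close the small metal press on the tray: tip its raised flap over until it snaps and let it spring down by itself, then push the round sprung knob on the flap about half-way in, hold it steadily there for two seconds and let it go. Be gentle: do not drive the knob to its bottom or load the press hard, leave the flap down at the end, and do not shift the things around it.

Things in the scene. Friction and masses are not known exactly. Their poses are not given: they have to be found in the camera images.
- press: nail-tip press fixed on the tray: aluminium base 125 x 76 x 10 mm, two cheeks 74 mm high at its back (70 to 40 mm behind centre), purple finger rest with a dummy finger in the middle, steel flap hinged between the cheeks. Origin: centre of the underside; x to the back (cheeks), y along the hinge, z up. Hinge axis at x = +50, z = 52 mm in this frame.
- flap (a joint): flap angle, rad: 0 = down, level; 2.0 = raised, leaning back past upright (the start). Steel plate 95 x 50 x 5 mm. A spring drives it to the nearer stop; it snaps over at about 1.0 to 1.15 rad. Raised, its free edge needs 3 to 5 N towards -x of the press, less near the snap point, beyond which it flies down; do not stay in touch with it on its way down.
- flap_tip (a point): middle of the flap's free edge, on the face that is on top when the flap is down and looks backwards when raised (the knob's side). In the press frame: raised at x = +92, z = 137 mm, down at x = -45, z = 54 mm
- knob_seat (a point): point on the flap's top face under the centre of the knob, 40 mm from the hinge axis; its z axis is the direction in which the knob stands out; 54.5 mm above the underside of the press when the flap is down
- knob (a joint): how far the knob is pushed in, m: 0 = free, 0.008 = bottomed. Round black cap 22 mm across, 8 mm thick. Spring of 2 N per mm: half-way, 4 mm, takes 8 N, the bottom 16 N. Its screwed stem is set differently each time: the free top stands anywhere from 16 to 34 mm above the flap's face, so find it by touch.
- rack: bamboo rack holding five closed polish bottles in a row, 190 x 46 mm, 80 mm high over the caps, on the tray; origin under its centre, x along the row
- dish: white ceramic dish, 72 mm across, 26 mm high, on the tray; origin under its centre
- pusher: stainless cuticle pusher, 130 mm long, 8 mm thick, lying on the tray in front of the press; origin under its middle, y along it
- buffer: pale nail buffer block 26 x 92 x 26 mm, lying on the tray behind the press; origin under its centre
- jar: closed amber jar, 60 mm across and 60 mm high, on the sill to the right of the tray; origin under its centre
Not all that is in view belongs to the job. Of the things that look like the press, the smaller one is meant.

How it is judged:
By the outcome, as a careful person would: the job done as asked, in the order asked, and still so for the second after the job is handed in, with the robot touching nothing.
It also fails if it takes over 56 s, if anything falls off the work surface, if the arm or the gripper's body presses on something with over 40 N, if the wrist force passes 120 N, or if a joint passes its speed limit or range.

### The arm

A 6-joint arm with a two-finger parallel gripper is mounted at the origin on the work surface. World frame = base frame: x ahead of the robot, y to its left, z up, the work surface at z = 0. Lengths are in m, angles in rad, forces in N, time in s.
With the tool pointing down it reaches from about 0.35 to 0.85 m from the base axis. Payload 8.1 kg.
Tool frame: the origin (TCP) lies at the centre of the arm's flange, where the gripper is bolted on; the fingertips stand 186 mm ahead of it and the grasp point (between the pads) lies 167 mm ahead of it (arm.tcp_to_grasp is the distance from the TCP to the grasp point, in m); z points along the fingers, y is the line along which they close (so a half turn about z gives the same grasp; the last joint's range is limited). The gripper opens to 93 mm and grips with 3 to 60 N. Pads are 15 mm wide; open, the fingers measure 128 mm over their backs; the gripper's body (75 mm by 188 mm) begins 65 mm behind the grasp point.
Start: joints at [-1.37, 0.13, 1.488, -0, 1.523, -0.085], TCP at [0.169, -0.576, 0.405] pointing down, gripper open.
Joint ranges: [-2.96, 2.96], [-0.89, 2.26], [0.02, 2.5], [-1.34, 4.48], [0, 2.73], [-2.66, 2.66]. Speed limits (rad/s): [2.39, 2.39, 2.79, 3.14, 3.14, 3.14].

### API

Orientations are given as a unit quaternion [w, x, y, z].
In Python, from plant import arm gives the robot as it stands. The module is installed in compiled form; this text tells all that it offers.
- The arm moves only by the shell command python3 -m pendant 'ROWS' [OPENING] [FORCE]. ROWS is JSON, a list of rows, each an object with "slide": the shift along the tool's x, y, z in units of 150 mm (1.0 is 150 mm), a list of three; "dr": the turn, a rotation vector about the tool's x, y, z in units of 120 degrees (1.0 is 120 degrees), a list of three. A call has 1 to 20 rows; each row is the pose to reach, as a shift and turn from the pose commanded when the call began, along the tool's axes at that moment; what a row does not reach only later rows make up. A row lasts 1/8 s, in which the tool goes at most 62.5 mm and 10.7 degrees, less where a joint would pass 70% of its speed; a pose out of reach is approached as far as the arm can. A call with a number of a shift or a turn outside -1 to 1 is refused whole. A call with a gripper value outside its range is refused whole. OPENING is the opening, from -1 (shut) to 1 (fully open), set as the call begins (- or left out, the last holds). The fingers move at their own pace and stop on an object; FORCE is the grip in N (left out, the last holds). Time passes only in rows, so rows that repeat a pose let the fingers close. It gives the time, the measured TCP pose, the force, the opening and the grip force at its end, in the units of the state.
- arm.state(): the state, without advancing time (a new reading comes with each control period).
- arm.get_image(name): name is "scene" or "top" or "wrist"; returns the picture (400x640x3 uint8, blue, green, red); there is no depth.
- arm.camera_model(name): a dict with "fx", "fy", "cx", "cy" (pixels), "R" (3x3) and "t" (3): a world point X has camera coordinates R X + t; the wrist camera has in their place "mount" (4x4, takes a point from camera to tool coordinates, whose origin is the TCP and whose axes are the flange's). Camera axes: x right, y down, z forward; pixel columns grow to the right and rows downward; lengths in m; the calibration is good to about 2 mm. A picture is of the moment at which its call begins: read the wrist's pose just before it. camera_model takes no time and is no camera call.
- arm.hand_in(): hands the job in; it is judged then, once.
The state is a dict: "clock": time; "joints": joint angles; "dq": joint speeds; "effort": joint torques, N m; "tool_pos": TCP position; "ee_rot": TCP orientation; "contact_force": force on the tool from outside, world axes, zero at the start; "ft_torque": the same for the moment, N m; "opening": finger opening in m; "grasp_force": force on a finger pad.
Only numpy, scipy, OpenCV 4.12 (cv2) and the standard library are available. Lean on these libraries where they do the work, as an engineer would, in place of code of your own. Each camera call takes 0.05 s, during which the arm holds its last target. There are 200 camera calls.

## Working session

There is one attempt and no reset: what is moved stays moved. The work goes in short steps, Python scripts to look and compute and a shell command to move; the robot and the scene stay as the last step left them, time stands still between calls to the robot, and variables do not carry over. Pictures are saved under pics/ and viewed, at most 10 in all, crops included, and the job is handed in when it is done.

```bash
mkdir -p pics; python3 - <<'E'
from plant import arm
import cv2,numpy as np
s=arm.state();print({k:np.round(v,4).tolist() for k,v in s.items()}, arm.tcp_to_grasp)
for n in("scene","top","wrist"):
    im=arm.get_image(n);cv2.imwrite(f"pics/{n}0.png",im)
    m=arm.camera_model(n);print(n,{k:np.round(v,4).tolist() for k,v in m.items()})
a=cv2.imread("pics/scene0.png");b=cv2.imread("pics/top0.png")
E
```

```text
{'clock': 0.0, 'joints': [-1.3704, 0.1312, 1.4893, -0.0, 1.523, -0.0854], 'dq': [-0.0006, -0.0008, 0.0003, 0.0018, -0.0004, -0.0001], 'effort': [-0.0005, -55.9833, -49.1772, 0.0766, 0.0354, -0.0002], 'tool_pos': [0.1691, -0.5754, 0.4037], 'ee_rot': [-0.0009, 0.9898, 0.1424, -0.0001], 'contact_force': [-0.2606, 0.1451, 0.0643], 'ft_torque': [-0.0035, -0.0455, 0.0407], 'grasp_force': 0.0, 'opening': 0.0929} 0.1673
scene {'fx': 438.5319, 'fy': 438.5319, 'cx': 320.8792, 'cy': 196.9019, 'R': [[0.1842, 0.9828, 0.0165], [0.6431, -0.1078, -0.7582], [-0.7433, 0.1503, -0.6519]], 't': [-0.0141, -0.3071, 1.4636]}
top {'fx': 473.1079, 'fy': 473.1079, 'cx': 316.2772, 'cy': 195.4779, 'R': [[-0.0144, -0.9999, 0.0043], [-0.9959, 0.0139, -0.089], [0.0889, -0.0055, -0.996]], 't': [-0.0881, 0.537, 1.0412]}
wrist {'fx': 289.9025, 'fy': 289.9025, 'cx': 322.8687, 'cy': 199.0532, 'mount': [[-0.0003, -0.9707, -0.2401, 0.067], [1.0, -0.0002, -0.0004, 0.001], [0.0003, -0.2401, 0.9707, 0.02], [0.0, 0.0, 0.0, 1.0]]}
```

View pics/scene0.png

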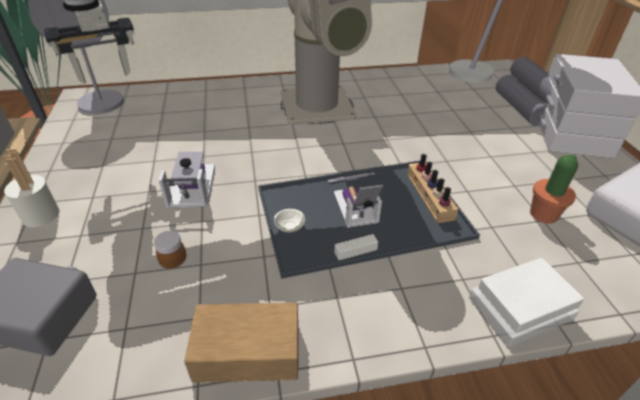

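View pics/top0.png

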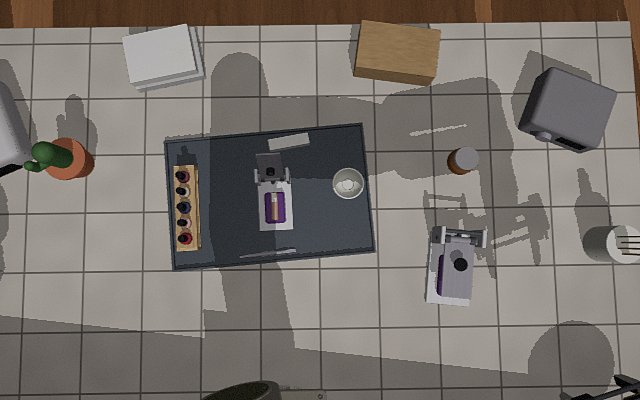

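The scene shows two presses. The one on the tray is at top pixel (273,195), scene (360,205), with its flap raised. The larger one sits off the tray at top (455,265), scene (188,180), with its flap down. The smaller tray press is the one meant, so I'll check it in a close crop.

```bash
cat > h.py <<'E'
from plant import arm
import numpy as np,cv2
from scipy.spatial.transform import Rotation as Rn
def cam(n,st=None):
    m=arm.camera_model(n)
    if n=="wrist":
        st=st or arm.state();q=st["ee_rot"];T=np.eye(4)
        T[:3,:3]=Rn.from_quat([q[1],q[2],q[3],q[0]]).as_matrix();T[:3,3]=st["tool_pos"]
        C=T@np.array(m["mount"]);R=C[:3,:3];c=C[:3,3]
    else:
        R=np.array(m["R"]).T;c=-R@np.array(m["t"])
    return m,R,c
def ray(n,px,z,st=None):
    m,R,c=cam(n,st);d=R@np.array([(px[0]-m["cx"])/m["fx"],(px[1]-m["cy"])/m["fy"],1])
    return c+d*(z-c[2])/d[2]
def proj(n,X,st=None):
    m,R,c=cam(n,st);p=R.T@(np.array(X)-c);return np.array([m["fx"]*p[0]/p[2]+m["cx"],m["fy"]*p[1]/p[2]+m["cy"]])
E
python3 - <<'E'
from h import *
a=cv2.imread("pics/top0.png")[140:245,225:325];b=cv2.imread("pics/scene0.png")[165:240,320:420]
a=cv2.resize(a,(400,420),interpolation=cv2.INTER_CUBIC);b=cv2.resize(b,(400,300),interpolation=cv2.INTER_CUBIC)
o=np.zeros((420,800,3),np.uint8);o[:,:400]=a;o[:300,400:]=b;cv2.imwrite("pics/crop.png",o)
im=cv2.imread("pics/top0.png");h=cv2.cvtColor(im,cv2.COLOR_BGR2HSV)
for lo,hi,nm in(((120,80,40),(160,255,255),"purple"),((0,0,150),(180,60,255),"light")):
    m=cv2.inRange(h,lo,hi);k=np.zeros_like(m);k[135:250,205:325]=m[135:250,205:325]
    for c in cv2.findContours(k,0,2)[0]:
        if cv2.contourArea(c)>80: print(nm,cv2.contourArea(c),cv2.minAreaRect(c),cv2.boxPoints(cv2.minAreaRect(c)).round(1).tolist())
for p in((260,230),(293,230)):print(p,ray("top",p,.014))
E
```

```text
purple 321.0 ((274.5, 207.0), (30.0, 19.0), 90.0) [[265.0, 192.0], [284.0, 192.0], [284.0, 222.0], [265.0, 222.0]]
light 355.5 ((283.5, 205.5), (47.0, 17.0), 90.0) [[275.0, 182.0], [292.0, 182.0], [292.0, 229.0], [275.0, 229.0]]
(260, 230) [0.46011886 0.03239922 0.014     ]
(293, 230) [ 0.45905468 -0.04206951  0.014     ]
```

View pics/crop.png

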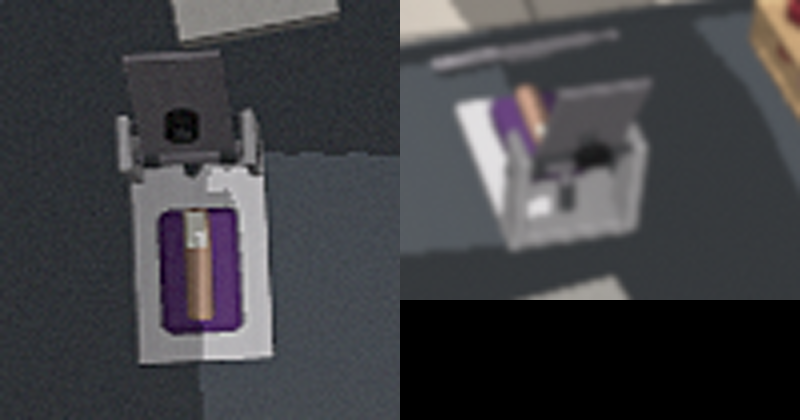

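```bash
python3 - <<'E'
from h import *
f=lambda u,v:(225+u/4-.4,140+v/4-.4)
P={k:ray("top",f(*p),z) for k,(p,z) in dict(FL=((139,363),.014),FR=((272,356),.014),BL=((133,180),.014),BR=((265,172),.014),TL=((123,57),.141),TR=((219,51),.141)).items()}
for k,v in P.items():print(k,v.round(4))
for a,b in(("FL","FR"),("BL","BR"),("TL","TR")):
    d=P[b]-P[a];print(a,b,np.linalg.norm(d).round(4),np.degrees(np.arctan2(d[0],-d[1])).round(2))
for a,b in(("FL","BL"),("FR","BR")):
    d=P[b]-P[a];print(a,b,np.degrees(np.arctan2(d[1],d[0])).round(2))
# flap edge in scene view, crop px (562,95)-(652,80)
for p in((562,95),(652,80)):
    print(ray("scene",(320+(p[0]-400)/4-.4,165+p[1]/4-.4),.141))
c=(P["FL"]+P["FR"])/2
for yaw in(2.5,3.5):
    y=np.radians(yaw);o=c+.0625*np.array([np.cos(y),np.sin(y),0]);print("origin",o)
s=arm.state();print(s["tool_pos"])
E
```

```text
FL [0.4594 0.0339 0.014 ]
FR [ 0.4622 -0.0412  0.014 ]
BL [0.5633 0.0369 0.014 ]
BR [ 0.5668 -0.0382  0.014 ]
TL [0.6113 0.0267 0.141 ]
TR [ 0.6137 -0.0217  0.141 ]
FL FR 0.0751 2.19
BL BR 0.0752 2.7
TL TR 0.0485 2.84
FL BL 1.67
FR BR 1.62
[ 0.61274075 -0.01975618  0.141     ]
[0.60851193 0.03024336 0.141     ]
origin [ 0.52322714 -0.00093848  0.014     ]
origin [5.23170054e-01 1.50844757e-04 1.40000000e-02]
[ 0.16913968 -0.57547699  0.40393014]
```

The crop confirms the small press: flap raised and leaning back, knob on its rear face. The base front edge is 75 mm wide and the flap edge 48.5 mm, both as expected. The origin is about (0.523, -0.001) with a yaw of about 2.3°. Next I'll go above it.

```bash
python3 -m pendant '[{"slide":[0.15,-0.1,0],"dr":[0,0,0.04]},{"slide":[0.4,-0.3,0],"dr":[0,0,0.08]},{"slide":[0.7,-0.55,0],"dr":[0,0,0.117]},{"slide":[0.9,-0.71,0],"dr":[0,0,0.117]}]' -1 20; python3 -m pendant '[{"slide":[0.3,-0.3,0],"dr":[0,0,0]},{"slide":[0.6,-0.6,0],"dr":[0,0,0]},{"slide":[0.9,-0.96,0],"dr":[0,0,0]}]'; python3 -m pendant '[{"slide":[0.3,-0.3,0],"dr":[0,0,0]},{"slide":[0.6,-0.6,0],"dr":[0,0,0]},{"slide":[0.9,-0.96,0],"dr":[0,0,0]}]'
```

```text
clock: 0.65
tool_pos: [0.2696, -0.4335, 0.4044]
ee_rot: [-0.0, 1.0, 0.02, 0.0]
contact_force: [-0.5, 0.3, -0.3]
opening: 0.0575
grasp_force: 0.0
clock: 1.02
tool_pos: [0.3925, -0.2924, 0.4046]
ee_rot: [0.0, 1.0, 0.02, 0.0]
contact_force: [0.4, -0.9, 0.2]
opening: 0.0275
grasp_force: 0.0
clock: 1.4
tool_pos: [0.5155, -0.1508, 0.4046]
ee_rot: [0.0, 1.0, 0.02, 0.0]
contact_force: [0.9, -1.8, 0.2]
opening: 0.0013
grasp_force: 0.0
```

```bash
python3 -m pendant '[{"slide":[0.2,-0.3,0],"dr":[0,0,0]},{"slide":[0.4,-0.65,0],"dr":[0,0,0]},{"slide":[0.6,-0.96,0],"dr":[0,0,0]},{"slide":[0.6,-0.96,0],"dr":[0,0,0]},{"slide":[0.6,-0.96,0],"dr":[0,0,0]}]'; python3 - <<'E'
from h import *
s=arm.state();im=arm.get_image("wrist");np.save("s.npy",np.r_[s["tool_pos"],s["ee_rot"]]);cv2.imwrite("pics/w1.png",im)
for X in([.6125,.027,.141],[.6125,-.022,.141],[.46,.034,.014],[.462,-.041,.014]):print(proj("wrist",X,s))
E
```

```text
clock: 2.02
tool_pos: [0.5983, -0.0051, 0.4042]
ee_rot: [0.0, 1.0, 0.021, -0.001]
contact_force: [0.1, -0.0, 0.5]
opening: 0.0004
grasp_force: 0.0
[285.32471255 189.1180857 ]
[342.42741767 191.41876313]
[290.60903729 276.02851299]
[343.85548723 276.73013714]
```

View pics/w1.png

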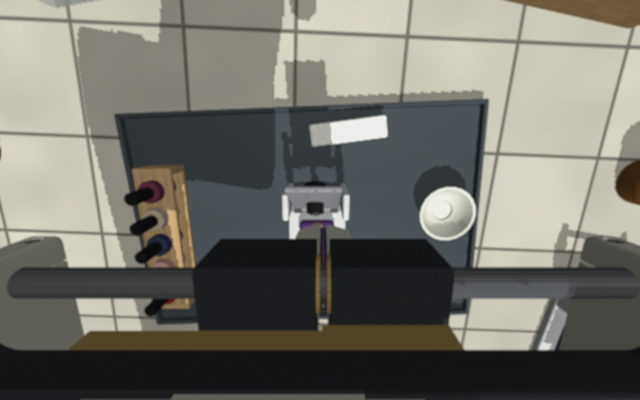

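The flap edge sits at wrist pixels (289–341, 187), within 4 px of the prediction, so the pose is confirmed. Now behind the flap and down.

```bash
python3 -m pendant '[{"slide":[0.25,-0.03,0],"dr":[0,0,0]},{"slide":[0.45,-0.05,0],"dr":[0,0,0]},{"slide":[0.45,-0.05,0.1],"dr":[0,0,0]},{"slide":[0.45,-0.05,0.3],"dr":[0,0,0]},{"slide":[0.45,-0.05,0.5],"dr":[0,0,0]},{"slide":[0.45,-0.05,0.59],"dr":[0,0,0]},{"slide":[0.45,-0.05,0.59],"dr":[0,0,0]},{"slide":[0.45,-0.05,0.59],"dr":[0,0,0]}]'; python3 -m pendant '[{"slide":[-0.08,0,0],"dr":[0,0,0]},{"slide":[-0.16,0,0],"dr":[0,0,0]},{"slide":[-0.2,0,0],"dr":[0,0,0]},{"slide":[-0.23,0,0],"dr":[0,0,0]},{"slide":[-0.26,0,0],"dr":[0,0,0]},{"slide":[-0.29,0,0],"dr":[0,0,0]},{"slide":[-0.29,0,0],"dr":[0,0,0]}]'
```

```text
clock: 3.08
tool_pos: [0.6659, 0.0049, 0.3179]
ee_rot: [0.0, 1.0, 0.02, 0.001]
contact_force: [0.6, -0.5, 0.8]
opening: 0.0007
grasp_force: 0.0
clock: 3.95
tool_pos: [0.6225, 0.0034, 0.317]
ee_rot: [0.0, 1.0, 0.02, 0.001]
contact_force: [3.9, -0.2, 1.3]
opening: 0.0005
grasp_force: 1.9
```

```bash
python3 -m pendant '[{"slide":[-0.04,0,0],"dr":[0,0,0]},{"slide":[-0.08,0,0],"dr":[0,0,0]},{"slide":[-0.12,0,0],"dr":[0,0,0]},{"slide":[-0.16,0,0],"dr":[0,0,0]},{"slide":[-0.2,0,0],"dr":[0,0,0]},{"slide":[-0.24,0,0],"dr":[0,0,0]},{"slide":[-0.28,0,0],"dr":[0,0,0]},{"slide":[-0.32,0,0],"dr":[0,0,0]},{"slide":[-0.34,0,0],"dr":[0,0,0]},{"slide":[-0.34,0,0],"dr":[0,0,0]}]'; python3 -m pendant '[{"slide":[-0.02,0,0],"dr":[0,0,0]},{"slide":[-0.04,0,0],"dr":[0,0,0]},{"slide":[-0.06,0,0],"dr":[0,0,0]},{"slide":[-0.08,0,0],"dr":[0,0,0]},{"slide":[-0.08,0,0],"dr":[0,0,0]}]'
```

```text
clock: 5.2
tool_pos: [0.5709, 0.0014, 0.316]
ee_rot: [-0.0, 1.0, 0.02, -0.0]
contact_force: [2.0, 0.6, -1.5]
opening: 0.0006
grasp_force: 0.9
clock: 5.82
tool_pos: [0.559, 0.0009, 0.3163]
ee_rot: [-0.0, 1.0, 0.02, -0.0]
contact_force: [0.9, -0.3, -0.3]
opening: 0.0006
grasp_force: 0.5
```

```bash
for i in 1; do python3 -m pendant '[{"slide":[-0.02,0,0],"dr":[0,0,0]},{"slide":[-0.04,0,0],"dr":[0,0,0]},{"slide":[-0.04,0,0],"dr":[0,0,0]},{"slide":[-0.04,0,0],"dr":[0,0,0]}]'; done; python3 - <<'E'
from h import *
cv2.imwrite("pics/t2.png",arm.get_image("top"));im=cv2.imread("pics/t2.png");sc=arm.get_image("scene");cv2.imwrite("pics/s2.png",sc)
E
```

```text
clock: 6.32
tool_pos: [0.5532, 0.0006, 0.3163]
ee_rot: [-0.0, 1.0, 0.02, 0.0]
contact_force: [-0.4, 0.8, 1.7]
opening: 0.0004
grasp_force: 0.3
```

```bash
python3 -m pendant '[{"slide":[-0.02,0,0],"dr":[0,0,0]},{"slide":[-0.035,0,0],"dr":[0,0,0]},{"slide":[-0.035,0,0],"dr":[0,0,0]},{"slide":[-0.035,0,0],"dr":[0,0,0]}]'; python3 - <<'E'
from h import *
sc=arm.get_image("scene");cv2.imwrite("pics/s3.png",sc)
o=[cv2.resize(cv2.imread(f"pics/{n}.png")[150:240,300:420],(390,292),interpolation=cv2.INTER_CUBIC) for n in("s2","s3")]
cv2.imwrite("pics/c3.png",np.hstack(o))
E
```

```text
clock: 6.92
tool_pos: [0.5479, 0.0004, 0.3163]
ee_rot: [-0.0, 1.0, 0.02, 0.0]
contact_force: [1.7, 0.2, 0.7]
opening: 0.0009
grasp_force: 0.1
```

View pics/c3.png

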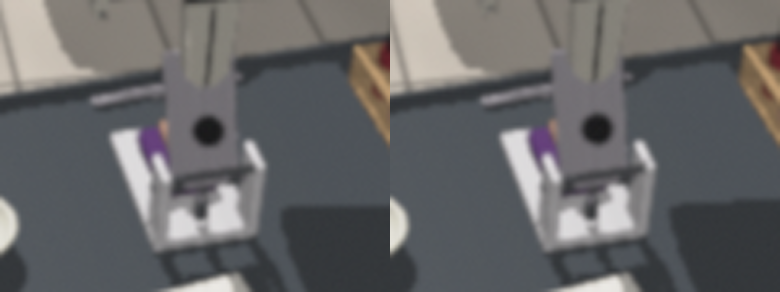

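The flap is past upright with the fingertip still on it (crop pixel 205,80), and the knob is clear below at (208,130). The force is nearly zero, so it's close to snapping. Small steps from here.

```bash
python3 -m pendant '[{"slide":[-0.02,0,0],"dr":[0,0,0]},{"slide":[-0.03,0,0],"dr":[0,0,0]},{"slide":[-0.03,0,0],"dr":[0,0,0]},{"slide":[-0.03,0,0],"dr":[0,0,0]}]'; python3 - <<'E'
from h import *
a=cv2.imread("pics/s3.png");sc=arm.get_image("scene");cv2.imwrite("pics/s4.png",sc)
h=lambda i:(lambda g:[int(v) for v in(np.column_stack(np.nonzero(g)).mean(0) if g.any() else[-1,-1])])(cv2.inRange(i[180:215,345:380],(0,0,0),(45,45,45)))
print(h(a),h(sc),cv2.absdiff(a,sc)[150:240,300:420].mean())
E
```

```text
clock: 7.48
tool_pos: [0.5435, 0.0002, 0.3163]
ee_rot: [0.0, 1.0, 0.02, 0.0]
contact_force: [-0.3, 0.2, -0.1]
opening: 0.0003
grasp_force: 0.0
[9, 18] [8, 18] 1.0112345679012347
```

```bash
cat > d.py <<'E'
from h import *
import sys
a=cv2.imread("pics/s3.png");sc=arm.get_image("scene");cv2.imwrite(f"pics/{sys.argv[1]}.png",sc)
print("diff",cv2.absdiff(a,sc)[150:240,300:420].mean())
E
python3 -m pendant '[{"slide":[-0.02,0,0],"dr":[0,0,0]},{"slide":[-0.03,0,0],"dr":[0,0,0]},{"slide":[-0.03,0,0],"dr":[0,0,0]},{"slide":[-0.03,0,0],"dr":[0,0,0]}]'; python3 d.py s5
```

```text
clock: 8.02
tool_pos: [0.539, 0.0, 0.3163]
ee_rot: [0.0, 1.0, 0.02, 0.0]
contact_force: [0.1, -0.5, 0.1]
opening: 0.0005
grasp_force: 0.0
diff 5.827222222222222
```

```bash
python3 - <<'E'
from h import *
sc=cv2.imread("pics/s5.png");w=arm.get_image("wrist");
o=[cv2.resize(sc[150:240,300:420],(390,292),interpolation=cv2.INTER_CUBIC),cv2.resize(w[150:300,220:420],(390,292))]
cv2.imwrite("pics/c5.png",np.hstack(o))
for z in(.07,.08,.09):print(z,proj("scene",[.533,-.0006,z]))
E
```

```text
0.07 [357.20997029 189.46488082]
0.08 [357.51465201 186.14213143]
0.09 [357.82327177 182.77643513]
```

View pics/c5.png

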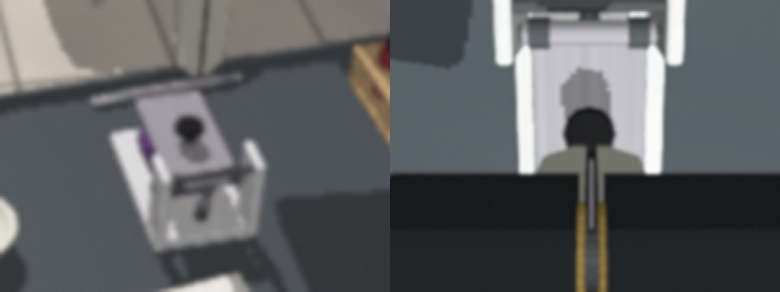

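The flap is down and the knob is at scene pixel (358,188), matching the seat prediction of (357,187). Next I centre over it and feel downward.

```bash
python3 -m pendant '[{"slide":[-0.04,0,0.04],"dr":[0,0,0]},{"slide":[-0.04,0,0.1],"dr":[0,0,0]},{"slide":[-0.04,0,0.16],"dr":[0,0,0]},{"slide":[-0.04,0,0.2],"dr":[0,0,0]},{"slide":[-0.04,0,0.22],"dr":[0,0,0]},{"slide":[-0.04,0,0.22],"dr":[0,0,0]},{"slide":[-0.04,0,0.22],"dr":[0,0,0]}]'; python3 - <<'E'
from h import *
w=arm.get_image("wrist");sc=arm.get_image("scene");cv2.imwrite("pics/s6.png",sc)
cv2.imwrite("pics/c6.png",np.hstack([cv2.resize(sc[150:240,300:420],(390,292),interpolation=cv2.INTER_CUBIC),cv2.resize(w[150:300,220:420],(390,292))]))
E
```

```text
clock: 9.0
tool_pos: [0.5332, -0.0002, 0.2836]
ee_rot: [0.0, 1.0, 0.02, 0.0]
contact_force: [-0.3, 0.0, 0.2]
opening: 0.0004
grasp_force: 0.0
```

View pics/c6.png

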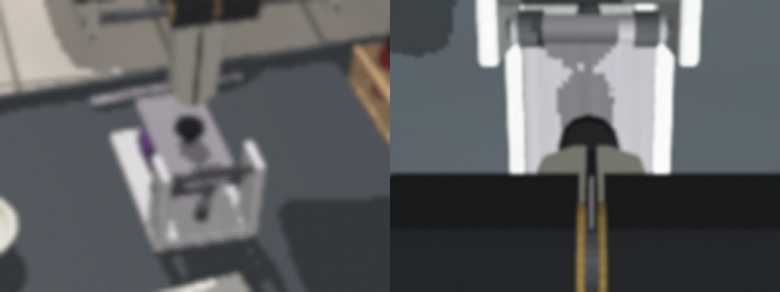

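```bash
python3 -m pendant '[{"slide":[0,0,0.02],"dr":[0,0,0]},{"slide":[0,0,0.04],"dr":[0,0,0]},{"slide":[0,0,0.04],"dr":[0,0,0]}]' | egrep 'tool_pos|force'; python3 -m pendant '[{"slide":[0,0,0.01],"dr":[0,0,0]},{"slide":[0,0,0.014],"dr":[0,0,0]},{"slide":[0,0,0.014],"dr":[0,0,0]}]'| egrep 'tool_pos|force'
```

```text
tool_pos: [0.5328, -0.0002, 0.2767]
contact_force: [0.5, -0.9, 0.4]
grasp_force: 0.0
tool_pos: [0.533, -0.0002, 0.2751]
contact_force: [0.0, 0.2, 0.1]
grasp_force: 0.0
```

```bash
python3 -m pendant '[{"slide":[0,0,0.01],"dr":[0,0,0]},{"slide":[0,0,0.014],"dr":[0,0,0]},{"slide":[0,0,0.014],"dr":[0,0,0]}]'| egrep 'tool_pos|force'
```

```text
tool_pos: [0.533, -0.0002, 0.2729]
contact_force: [1.4, 0.3, -0.2]
grasp_force: 0.0
```

```bash
python3 -m pendant '[{"slide":[0,0,0.01],"dr":[0,0,0]},{"slide":[0,0,0.014],"dr":[0,0,0]},{"slide":[0,0,0.014],"dr":[0,0,0]},{"slide":[0,0,0.014],"dr":[0,0,0]}]'| egrep 'tool_pos|force'
```

```text
tool_pos: [0.533, -0.0002, 0.271]
contact_force: [0.2, 0.4, 0.2]
grasp_force: 0.0
```

```bash
python3 -m pendant '[{"slide":[0,0,0.007],"dr":[0,0,0]},{"slide":[0,0,0.01],"dr":[0,0,0]},{"slide":[0,0,0.01],"dr":[0,0,0]},{"slide":[0,0,0.01],"dr":[0,0,0]}]'| egrep 'tool_pos|force'
```

```text
tool_pos: [0.533, -0.0002, 0.2694]
contact_force: [0.7, 0.7, 0.5]
grasp_force: 0.0
```

```bash
python3 -m pendant '[{"slide":[0,0,0.007],"dr":[0,0,0]},{"slide":[0,0,0.01],"dr":[0,0,0]},{"slide":[0,0,0.01],"dr":[0,0,0]},{"slide":[0,0,0.01],"dr":[0,0,0]}]'| egrep 'tool_pos|force'
```

```text
tool_pos: [0.533, -0.0002, 0.2679]
contact_force: [-0.2, -0.2, 0.1]
grasp_force: 0.0
```

```bash
python3 -m pendant '[{"slide":[0,0,0.007],"dr":[0,0,0]},{"slide":[0,0,0.01],"dr":[0,0,0]},{"slide":[0,0,0.01],"dr":[0,0,0]},{"slide":[0,0,0.01],"dr":[0,0,0]}]'| egrep 'tool_pos|force'
```

```text
tool_pos: [0.533, -0.0002, 0.2664]
contact_force: [0.4, 0.2, -0.4]
grasp_force: 0.0
```

```bash
python3 -m pendant '[{"slide":[0,0,0.007],"dr":[0,0,0]},{"slide":[0,0,0.01],"dr":[0,0,0]},{"slide":[0,0,0.01],"dr":[0,0,0]},{"slide":[0,0,0.01],"dr":[0,0,0]}]'| egrep 'tool_pos|force'
```

```text
tool_pos: [0.533, -0.0002, 0.2649]
contact_force: [-0.4, 0.2, 0.0]
grasp_force: 0.0
```

```bash
python3 -m pendant '[{"slide":[0,0,0.007],"dr":[0,0,0]},{"slide":[0,0,0.01],"dr":[0,0,0]},{"slide":[0,0,0.01],"dr":[0,0,0]},{"slide":[0,0,0.01],"dr":[0,0,0]}]'| egrep 'tool_pos|force'
```

```text
tool_pos: [0.533, -0.0002, 0.2634]
contact_force: [0.2, -0.4, 0.6]
grasp_force: 0.0
```

```bash
python3 -m pendant '[{"slide":[0,0,0.007],"dr":[0,0,0]},{"slide":[0,0,0.01],"dr":[0,0,0]},{"slide":[0,0,0.01],"dr":[0,0,0]},{"slide":[0,0,0.01],"dr":[0,0,0]}]'| egrep 'clock|tool_pos|force'
```

```text
clock: 13.72
tool_pos: [0.533, -0.0002, 0.2619]
contact_force: [0.3, -0.5, -0.1]
grasp_force: 0.0
```

```bash
python3 -m pendant '[{"slide":[0,0,0.007],"dr":[0,0,0]},{"slide":[0,0,0.01],"dr":[0,0,0]},{"slide":[0,0,0.01],"dr":[0,0,0]},{"slide":[0,0,0.01],"dr":[0,0,0]}]'| egrep 'clock|tool_pos|force'; python3 - <<'E'
from h import *
sc=arm.get_image("scene");w=arm.get_image("wrist")
cv2.imwrite("pics/c7.png",np.hstack([cv2.resize(sc[150:240,300:420],(390,292),interpolation=cv2.INTER_CUBIC),cv2.resize(w[150:300,220:420],(390,292))]))
E
```

```text
clock: 14.22
tool_pos: [0.5331, -0.0002, 0.2606]
contact_force: [-0.5, 0.4, 3.1]
grasp_force: 0.9
```

View pics/c7.png

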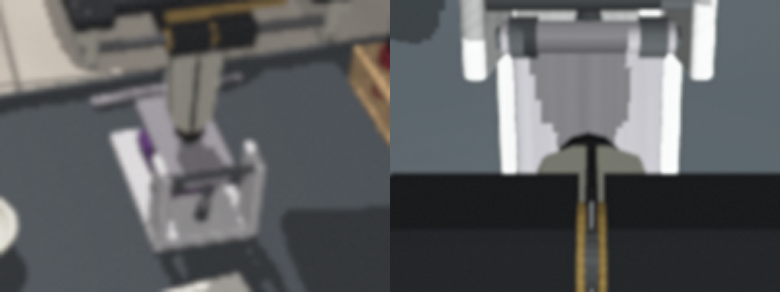

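It's touching: force 3.1 N with the fingertip on the knob cap (crop 190,135). Next I push on towards 8 N.

```bash
python3 -m pendant '[{"slide":[0,0,0.005],"dr":[0,0,0]},{"slide":[0,0,0.01],"dr":[0,0,0]},{"slide":[0,0,0.01],"dr":[0,0,0]}]'| egrep 'clock|tool_pos|force'
```

```text
clock: 14.7
tool_pos: [0.5331, -0.0002, 0.2592]
contact_force: [-1.5, 0.4, 4.4]
grasp_force: 2.3
```

```bash
python3 -m pendant '[{"slide":[0,0,0.005],"dr":[0,0,0]},{"slide":[0,0,0.009],"dr":[0,0,0]},{"slide":[0,0,0.009],"dr":[0,0,0]}]'| egrep 'clock|tool_pos|force'
```

```text
clock: 15.08
tool_pos: [0.5331, -0.0002, 0.258]
contact_force: [-1.3, 0.1, 7.0]
grasp_force: 3.4
```

```bash
python3 -m pendant '[{"slide":[0,0,0.003],"dr":[0,0,0]},{"slide":[0,0,0.003],"dr":[0,0,0]},{"slide":[0,0,0.003],"dr":[0,0,0]}]'| egrep 'clock|tool_pos|force'
python3 -m pendant '[{"slide":[0,0,0],"dr":[0,0,0]},{"slide":[0,0,0],"dr":[0,0,0]}]'| egrep 'clock|tool_pos|force'
```

```text
clock: 15.45
tool_pos: [0.5331, -0.0002, 0.2576]
contact_force: [-2.3, -0.7, 8.4]
grasp_force: 3.7
clock: 15.7
tool_pos: [0.5331, -0.0002, 0.2576]
contact_force: [-2.4, -0.2, 7.4]
grasp_force: 3.7
```

Force is about 7.9 N, which is about 4 mm. I'll hold there a good 2.4 s from now, then check.

```bash
python3 -m pendant '[{"slide":[0,0,0],"dr":[0,0,0]},{"slide":[0,0,0],"dr":[0,0,0]},{"slide":[0,0,0],"dr":[0,0,0]},{"slide":[0,0,0],"dr":[0,0,0]},{"slide":[0,0,0],"dr":[0,0,0]},{"slide":[0,0,0],"dr":[0,0,0]},{"slide":[0,0,0],"dr":[0,0,0]},{"slide":[0,0,0],"dr":[0,0,0]},{"slide":[0,0,0],"dr":[0,0,0]},{"slide":[0,0,0],"dr":[0,0,0]},{"slide":[0,0,0],"dr":[0,0,0]},{"slide":[0,0,0],"dr":[0,0,0]},{"slide":[0,0,0],"dr":[0,0,0]},{"slide":[0,0,0],"dr":[0,0,0]},{"slide":[0,0,0],"dr":[0,0,0]}]'| egrep 'clock|tool_pos|force'
```

```text
clock: 17.58
tool_pos: [0.5331, -0.0002, 0.2576]
contact_force: [-1.9, 0.2, 6.8]
grasp_force: 3.6
```

```bash
python3 -m pendant '[{"slide":[0,0,0],"dr":[0,0,0]},{"slide":[0,0,0],"dr":[0,0,0]},{"slide":[0,0,0],"dr":[0,0,0]},{"slide":[0,0,-0.02],"dr":[0,0,0]},{"slide":[0,0,-0.06],"dr":[0,0,0]},{"slide":[0,0,-0.2],"dr":[0,0,0]},{"slide":[0,0,-0.4],"dr":[0,0,0]},{"slide":[0,0,-0.7],"dr":[0,0,0]},{"slide":[0,0,-0.9],"dr":[0,0,0]},{"slide":[0,0,-0.9],"dr":[0,0,0]},{"slide":[0,0,-0.9],"dr":[0,0,0]}]'; python3 - <<'E'
from h import *
sc=arm.get_image("scene");w=arm.get_image("wrist")
cv2.imwrite("pics/c8.png",np.hstack([cv2.resize(sc[130:270,240:480],(480,280),interpolation=cv2.INTER_CUBIC),cv2.resize(w[60:260,220:420],(280,280))]))
E
```

```text
clock: 18.95
tool_pos: [0.5326, -0.0002, 0.3908]
ee_rot: [-0.0, 1.0, 0.02, -0.001]
contact_force: [0.1, 0.2, -0.4]
opening: 0.0004
grasp_force: 0.0
```

View pics/c8.png

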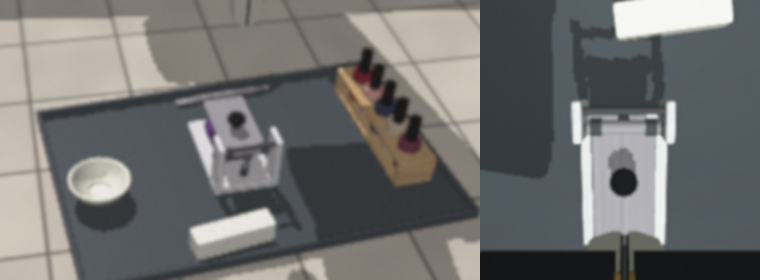

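The flap is down, the knob is free at crop (237,118), and the rack, dish, pusher and buffer look where they were. The gripper touches nothing, so I'm handing in.

```bash
python3 -c "
from plant import arm
print(arm.hand_in())"
```

```text
the job is handed in; nothing more can be done
None
```

I tipped the flap of the small press over and it snapped down. I then pushed the knob about 4 mm in (7–8 N), held it there for about 2.5 s and let it go, and handed the job in at about 19 s with the flap down and nothing around it visibly moved.

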